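Clamp the loose backup drive in the empty stand

ROBOT

A 7-joint arm with a two-finger parallel gripper is mounted at the origin on a cart in front of the work surface, level with it; the furniture and walls round the work are solid. World frame = base frame: x ahead of the robot, y to its left, z up, the work surface at z = 0. Lengths are in m, angles in rad, forces in N, time in s.
With the tool pointing down it reaches from about 0.425 to 0.875 m from the base axis. Payload 8.4 kg.
Tool frame: the origin (TCP) lies at the very end of the fingers, on their centre line; the grasp point (between the pads) lies 19 mm behind it (robot.grip_depth is the distance from the TCP to the grasp point, in m); z points along the fingers, y is the line along which they close (so a half turn about z gives the same grasp; the last joint's range is limited). The gripper opens to 85 mm and grips with 20 to 120 N. Pads are 22 mm wide; open, the fingers measure 114 mm over their backs; the gripper's body (76 mm by 85 mm) begins 54 mm behind the grasp point. The pads swing forward as they close: fully open they stand 13 mm farther back than shut.
Start: joints at [1.04, 0.333, 0.04, 1.465, -0.013, 1.343, -0.059], TCP at [0.272, -0.59, 0.231] pointing down, gripper open.
Joint ranges: [-2.58, 2.58], [-0.38, 2.09], [-1.3, 1.39], [0.25, 2.4], [-1.5, 4.64], [0.08, 2.09], [-2.65, 2.65]. Speed limits (rad/s): [2.22, 2.22, 2.79, 2.79, 3.14, 3.14, 3.14].

INTERFACE

Orientations are given as a unit quaternion [w, x, y, z].
In Python, from bench import robot gives the robot as it stands.
- The arm moves only by the shell command python3 nudge.py 'ROWS' [OPENING] [FORCE]. ROWS is a JSON object whose key "deltas" holds a list of rows, 1 to 5 of them, each of 6 numbers: dx, dy, dz in m, then a rotation vector rx, ry, rz in rad; each row is the pose to reach, as a shift and turn from the pose commanded when the command began, along the tool's axes at that moment; what a row does not reach only later rows make up. A row lasts 1/8 s, in which the tool goes at most 0.0625 m and 0.188 rad, less where a joint would pass 70% of its speed; a pose out of reach is approached as far as the arm can. OPENING is the finger opening in m, set as the command begins (- or left out keeps the last). The fingers move at their own pace and stop on an object; FORCE is the grip in N (left out, the last holds). Time passes only in rows, so rows that do not move let the fingers close. It prints the time, the measured TCP pose, the force, the opening and the grip force at its end. Input that does not fit is refused with a message, and nothing moves.
- robot.read_state(): the state, without advancing time (a new reading comes with each control period).
- robot.camera(name): name is "scene" or "top" or "wrist"; returns a dict with "color" (420x560x3 uint8, blue, green, red), "fx", "fy", "cx", "cy" (pixels), "rvec" (rotation vector, rad) and "tvec" (3), from world to camera coordinates, as OpenCV has them. Camera axes: x right, y down, z forward; pixel columns grow to the right and rows downward; lengths in m; the calibration is good to about 2 mm. A picture is of the moment at which its call begins. There is no depth.
- robot.job_done(): hands the job in; it is judged then, once.
The state is a dict: "time": time; "qpos": joint angles; "joint_vel": joint speeds; "joint_torque": joint torques, N m; "eef_pos": TCP position; "tool_rot": TCP orientation; "contact_force": force on the tool from outside, world axes, zero at the start; "moment": the same for the moment, N m; "width": finger opening in m; "finger_force": force on a finger pad.
Only numpy, scipy, OpenCV 4.12 (cv2) and the standard library are available. Lean on these libraries where they do the work, as an engineer would, in place of code of your own. Each camera call takes 0.05 s, during which the arm holds its last target. There are 200 camera calls.

TASK

One of the two drive stands on the desk already holds a backup drive and the other is empty. Stand the loose backup drive upright on the base of the empty stand, square to the jaw and centred on its width, then slide the jaw shut until you feel the drive firmly gripped between it and the sprung pad of the fixed cheek, gently enough not to crush it. Let go, and leave the other drive as it is.

Things in the scene. Friction and masses are not known exactly. Their poses are not given: they have to be found in the camera images.
- drive: the loose backup drive: a dark box 140 mm long, 105 mm high, 30 to 45 mm thick (they differ), standing on its edge on the desk; 0.24 to 0.46 kg. Origin at the centre of its underside; x across its thickness, y along its length, z up. Pinch it across its thickness near its top, from above.
- stand: the empty drive stand, fixed to the desk: aluminium base plate 176 x 92 mm, 10 mm high. Origin at the centre of its underside; x along the jaw's track, pointing to the fixed cheek; y across; z up. The drive stands on the base between jaw and pad, its thickness along the stand's x, its length (overhanging on both sides) along the stand's y.
- slot (a point): foot of the sprung pad's face (which looks at the jaw) at mid width, pad unloaded: 68 mm from the stand's origin along its x, at the top of the base (10 mm over the desk). A gripped drive touches the pad here; its centre line is then about half its thickness towards the jaw.
- pad: the sprung, rubber-faced pressure pad on the empty stand's fixed cheek: 68 mm wide, top 68 mm over the desk (the cheek behind it: 72 mm). It gives way by 3 mm at 4 N per mm, then bears hard on the cheek. Origin at the foot of its face at mid width; axes as the stand's.
- jaw_grip (a point): grip of the sliding jaw: top of the upright rib behind the jaw plate, mid length, 98 mm over the desk, 23 mm behind the jaw's face. The rib is 10 mm thick (across the stand's y), 34 to 40 mm long (along its x), ridged on both sides of its upper 35 mm. Pinch it across its thickness from above, or push on its end.
- jaw: the empty stand's sliding jaw: rubber-faced plate 76 mm wide, top 98 mm over the desk, origin at the foot of its face at mid width, axes as the stand's; opens at most 102 mm from the pad. It stays where left: its track has 5 N of friction, a drive dragged along the base adds 2 to 5 N; the force climbs further only once the drive bears on the pad. 14 to 17 N at the rib in all is right.
- drive_b: the other backup drive, alike but for its thickness, already gripped in the other stand. Origin and axes as the loose drive's. To be left alone.
- stand_b: the other stand, of the same make, its jaw shut on its drive. Origin and axes as the empty stand's.

How it is judged:
By the outcome, as a careful person would: the job done as asked, in the order asked, and still so for the second after the job is handed in, with the robot touching nothing.
It also fails if it takes over 51 s, if anything falls off the work surface, if the arm or the gripper's body presses on something with over 40 N, if the wrist force passes 120 N, or if a joint passes its speed limit or range.

## Working session

There is one attempt and no reset: what is moved stays moved. The work goes in short steps, Python scripts to look and compute and a shell command to move; the robot and the scene stay as the last step left them, time stands still between calls to the robot, and variables do not carry over. Pictures are saved under pics/ and viewed, at most 10 in all, crops included, and the job is handed in when it is done.

```bash
ls; mkdir -p pics
python3 - <<'E'
from bench import robot
import cv2,numpy as np,pickle
s=robot.read_state();print(s)
d={n:robot.camera(n) for n in("scene","top")}
pickle.dump(d,open('cams.pkl','wb'))
for n in d:
    cv2.imwrite(f'pics/{n}0.png',d[n]['color'])
    c=d[n];print(n,c['fx'],c['cx'],c['cy'],c['rvec'],c['tvec'])
E
```

```text
bench.py
nudge.py
pics
{'time': 0.0, 'qpos': array([ 1.03979903,  0.3338991 ,  0.03988292,  1.46627731, -0.0134245 ,
        1.34327499, -0.05849021]), 'joint_vel': array([ 0.00090977,  0.00070306,  0.00075418, -0.00034801, -0.00025037,
       -0.00028174, -0.00216321]), 'joint_torque': array([ 1.73808203e-03, -6.58536887e+01,  1.36664171e+00, -4.05564308e+01,
        1.69389287e-02,  1.26528548e-02, -8.35679600e-06]), 'eef_pos': array([ 0.27181592, -0.5899414 ,  0.23042605]), 'tool_rot': array([-7.67313710e-04,  9.76786287e-01,  2.14214647e-01, -2.12884167e-04]), 'contact_force': array([-0.61268656,  0.05729618, -0.09397942]), 'moment': array([-0.00550561,  0.03810245, -0.02777149]), 'finger_force': 0.0, 'width': 0.08585186086024058}
scene 536.8109139190382 285.5699589599109 211.60126905410723 [ 2.03459852  1.05064158 -0.49772288] [-0.36844498 -0.17634585  1.23743329]
top 417.3991381018523 284.8149523826206 214.4925954763999 [ 2.2190008  -2.19246621  0.09436887] [0.02459593 0.55057765 0.92128319]
```

View pics/top0.png

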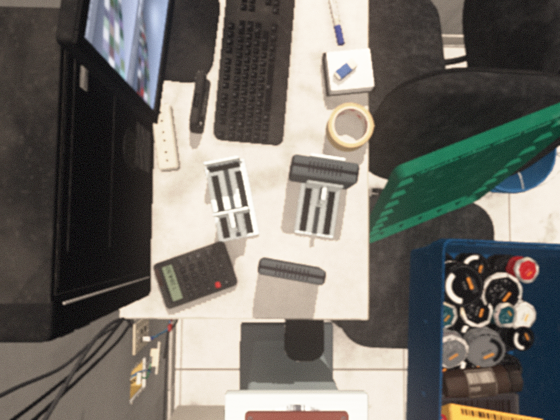

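View pics/scene0.png

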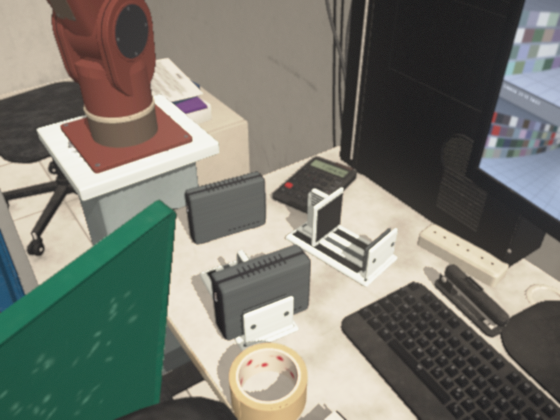

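The top view shows the loose drive near (292,271), the empty stand near (231,200) with its cheek at the top end, and the occupied stand near (320,195). The scene view shows the empty stand's jaw near (325,213) and its cheek near (380,255).

Run:
```python
import cv2,pickle
d=pickle.load(open('cams.pkl','rb'))
t=d['top']['color'][150:290,195:365];cv2.imwrite('pics/tc.png',cv2.resize(t,None,fx=4.2,fy=4.2,interpolation=cv2.INTER_CUBIC))
t=d['scene']['color'][160:300,180:410];cv2.imwrite('pics/sc.png',cv2.resize(t,None,fx=3.4,fy=3.4,interpolation=cv2.INTER_CUBIC))
```

```text
(no output)
```

View pics/tc.png

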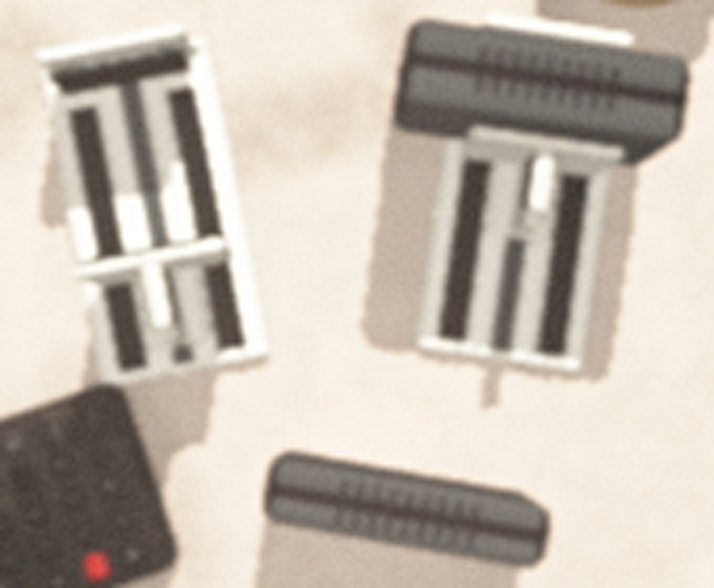

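View pics/sc.png

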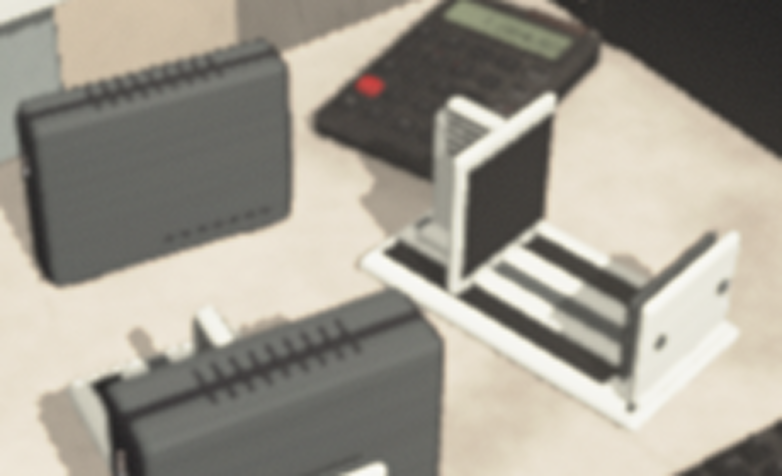

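The top crop shows the base of the empty stand with its right edge from (204,35) to (267,352), the jaw's top edge from (80,270) to (225,243), and the rib from (150,262) to (162,325). The loose drive's outline runs from (265,490) to (548,530).

```bash
cat > h.py <<'E'
import numpy as np,cv2,pickle
def ray(c,u,v,z):
    R=cv2.Rodrigues(np.array(c['rvec']))[0];C=-R.T@np.array(c['tvec'])
    d=R.T@np.array([(u-c['cx'])/c['fx'],(v-c['cy'])/c['fy'],1]);return C+d*(z-C[2])/d[2]
def proj(c,p):
    K=np.array([[c['fx'],0,c['cx']],[0,c['fy'],c['cy']],[0,0,1]])
    return cv2.projectPoints(np.array(p,float).reshape(-1,1,3),np.array(c['rvec']),np.array(c['tvec']),K,None)[0][:,0]
E
python3 - <<'E'
from h import *
np.set_printoptions(precision=4,suppress=True)
d=pickle.load(open('cams.pkl','rb'))
T=d['top'];S=d['scene']
for c in(T,S):print('C',ray(c,c['cx'],c['cy'],0), -cv2.Rodrigues(np.array(c['rvec']))[0].T@np.array(c['tvec']))
tc=lambda u,v,z:ray(T,195+(u+.5)/4.2-.5,150+(v+.5)/4.2-.5,z)
sc=lambda u,v,z:ray(S,180+(u+.5)/3.4-.5,160+(v+.5)/3.4-.5,z)
for n,f,pts in [('top base TR,BR,BL',tc,[(206,36,.01),(267,352,.01),(106,382,.01)]),
 ('jaw top L,R (upper edge), lower',tc,[(78,268,.098),(226,240,.098),(80,276,.098),(228,250,.098)]),
 ('rib near,far',tc,[(152,266,.098),(163,326,.098)]),
 ('cheek top back L,R; front',tc,[(38,52,.072),(188,28,.072),(42,66,.072),(190,44,.072)]),
 ('pad top front',tc,[(56,78,.068),(188,60,.068)]),
 ('drive top corners TL,TR,BR,BL',tc,[(285,452,.105),(540,500,.105),(530,565,.105),(265,515,.105)]),
 ('scene base: near corner, right, left',sc,[(632,428,.0),(740,332,.01),(360,262,.01)]),
 ('scene jaw top face L,R',sc,[(465,157,.098),(556,98,.098)]),
 ('scene rib end',sc,[(448,100,.098)]),
 ('scene drive top L/R far/near',sc,[(22,105,.105),(35,118,.105),(262,38,.105),(288,60,.105)])]:
    print(n,*[f(*p)[:2] for p in pts])
g=T['color'];hsv=cv2.cvtColor(g,cv2.COLOR_BGR2GRAY)
m=((hsv<125)*255).astype('uint8');m[:, :250]=0;m[:250]=0;m[292:]=0;m[:,335:]=0
print([ (cv2.contourArea(k),cv2.minAreaRect(k)) for k in cv2.findContours(m,0,2)[0] if cv2.contourArea(k)>100])
E
```

```text
C [0.5511 0.0308 0.    ] [0.4963 0.0572 0.9502]
C [0.4422 0.1366 0.    ] [ 1.089  -0.3327  0.6336]
top base TR,BR,BL [0.6773 0.1259] [0.5072 0.0904] [0.4902 0.1759]
jaw top L,R (upper edge), lower [0.5458 0.1794] [0.5603 0.1081] [0.5419 0.1784] [0.5555 0.107 ]
rib near,far [0.5472 0.1437] [0.5182 0.1378]
cheek top back L,R; front [0.6558 0.2055] [0.6693 0.1305] [0.6487 0.2033] [0.6611 0.1293]
pad top front [0.6434 0.1968] [0.6537 0.1305]
drive top corners TL,TR,BR,BL [0.4583 0.0777] [ 0.4365 -0.045 ] [ 0.4055 -0.0404] [0.4282 0.0869]
scene base: near corner, right, left [0.6735 0.1304] [0.6622 0.2116] [0.5104 0.0876]
scene jaw top face L,R [0.5588 0.114 ] [0.547  0.1811]
scene rib end [0.5174 0.1357]
scene drive top L/R far/near [ 0.4086 -0.0438] [ 0.4218 -0.0436] [0.4269 0.0843] [0.4511 0.0842]
[(938.5, ((291.37530517578125, 270.88897705078125), (67.08152770996094, 16.278100967407227), 10.080596923828125))]
```

```bash
cat >> h.py <<'E'
def tool(p,yaw):
    """rows: shift/turn in current tool axes from measured pose to world p,yaw (tool x yaw, pointing down)"""
    from bench import robot
    from scipy.spatial.transform import Rotation as Ro
    s=robot.read_state();q=s['tool_rot'];R=Ro.from_quat(q[[1,2,3,0]])
    G=Ro.from_euler('z',yaw)*Ro.from_euler('x',np.pi)
    print(np.round(R.inv().apply(np.array(p)-s['eef_pos']),4),np.round((R.inv()*G).as_rotvec(),4))
E
python3 - <<'E'
from h import *
d=pickle.load(open('cams.pkl','rb'));T=d['top'];S=d['scene']
for z in(0,.1,.2,.3,.4,.5): print(z,[np.round(ray(T,*p,z)[:2],2) for p in((371,241),(397,176))],np.round(ray(S,172,205,z)[:2],2))
for p,y in (((.35,-.35,.231),1.395),((.41,-.15,.22),1.395),((.430,.021,.20),1.395)): tool(p,y)
E
```

```text
0 [array([ 0.49, -0.17]), array([ 0.64, -0.23])] [ 0.3  -0.03]
0.1 [array([ 0.49, -0.14]), array([ 0.63, -0.2 ])] [ 0.42 -0.08]
0.2 [array([ 0.49, -0.12]), array([ 0.61, -0.17])] [ 0.55 -0.13]
0.3 [array([ 0.49, -0.1 ]), array([ 0.6 , -0.14])] [ 0.67 -0.17]
0.4 [array([ 0.49, -0.07]), array([ 0.58, -0.11])] [ 0.8  -0.22]
0.5 [array([ 0.49, -0.05]), array([ 0.57, -0.08])] [ 0.92 -0.27]
[ 0.1714 -0.1852 -0.0002] [-1.400e-03 -6.000e-04 -9.632e-01]
[ 0.3096 -0.3417  0.011 ] [-1.400e-03 -6.000e-04 -9.632e-01]
[ 0.3993 -0.4886  0.0312] [-1.400e-03 -6.000e-04 -9.632e-01]
```

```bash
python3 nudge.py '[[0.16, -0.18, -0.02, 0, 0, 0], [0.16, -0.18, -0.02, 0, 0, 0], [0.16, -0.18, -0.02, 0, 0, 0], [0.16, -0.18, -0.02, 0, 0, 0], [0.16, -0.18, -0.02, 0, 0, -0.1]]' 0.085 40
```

```text
refused: ROWS must be an object with the rows under "deltas". Nothing was moved.
```

Wrong form. The message asks for an object with the rows under "deltas", so I'll send the same numbers that way.

```bash
python3 nudge.py '{"deltas":[[0.16, -0.18, -0.02, 0, 0, 0], [0.16, -0.18, -0.02, 0, 0, 0], [0.16, -0.18, -0.02, 0, 0, 0], [0.16, -0.18, -0.02, 0, 0, 0], [0.16, -0.18, -0.02, 0, 0, -0.1]]}' 0.085 40
python3 - <<'E'
from h import *
for p,y in (((.395,-.16,.25),1.395),((.430,.021,.20),1.395)): tool(p,y)
E
```

```text
time: 0.72
eef_pos: [0.344, -0.3559, 0.2519]
tool_rot: [0.0, 0.964, 0.267, 0.0]
contact_force: [-0.9, -1.0, -0.2]
width: 0.085
finger_force: 0.0
[ 0.1444 -0.1418  0.002 ] [ 8.000e-04 -6.000e-04 -8.552e-01]
[ 0.2674 -0.2791  0.052 ] [ 8.000e-04 -6.000e-04 -8.552e-01]
```

```bash
python3 nudge.py '{"deltas":[[0.144, -0.142, 0, 0, 0, -0.4], [0.144, -0.142, 0, 0, 0, -0.6], [0.144, -0.142, 0, 0, 0, -0.75], [0.144, -0.142, 0, 0, 0, -0.855], [0.144, -0.142, 0, 0, 0, -0.855]]}'
python3 - <<'E'
from h import *
for p,y in (((.430,.021,.20),1.395),): tool(p,y)
E
```

```text
time: 1.35
eef_pos: [0.3944, -0.1628, 0.2513]
tool_rot: [0.0, 0.767, 0.642, -0.0]
contact_force: [-0.2, 0.2, 0.5]
width: 0.0851
finger_force: 0.0
[0.1872 0.0029 0.0512] [-0.0001  0.0002 -0.0003]
```

```bash
python3 nudge.py '{"deltas":[[0.187, 0.003, 0.05, 0, 0, 0], [0.187, 0.003, 0.05, 0, 0, 0], [0.187, 0.003, 0.05, 0, 0, 0], [0.187, 0.003, 0.05, 0, 0, 0], [0.187, 0.003, 0.05, 0, 0, 0]]}'
python3 - <<'E'
from h import *
from bench import robot
c=robot.camera('wrist');cv2.imwrite('pics/w1.png',c['color']);pickle.dump(c,open('w1.pkl','wb'))
print(ray(c,280,210,.1))
for p in((.430,.021,.105),(.43+.985*.02,.021-.0035,.105),(.584,.151,.01)):print(proj(c,p))
E
```

```text
time: 1.98
eef_pos: [0.431, 0.0188, 0.2011]
tool_rot: [-0.0, 0.769, 0.64, -0.0]
contact_force: [0.1, 0.3, 0.3]
width: 0.0849
finger_force: 0.0
[0.42951923 0.01568571 0.1       ]
[[279.30091963 205.51817814]]
[[305.24719093 205.35856185]]
[[421.89859132   8.4965585 ]]
```

View pics/w1.png

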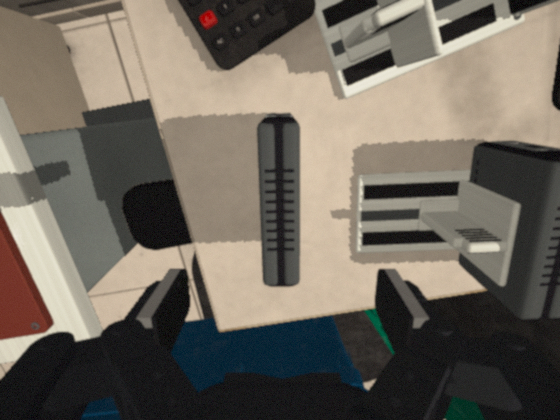

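The wrist view shows the loose drive's top at columns 258–300 and rows 116–286, almost square to the tool. The empty stand's near corner is at (345,97).

Run:
```python
from h import *
c=pickle.load(open('w1.pkl','rb'))
print(-cv2.Rodrigues(np.array(c['rvec']))[0].T@np.array(c['tvec']))
a=ray(c,279,115,.104);b=ray(c,281.7,287,.104);print(a,b,(a+b)/2,np.linalg.norm(a-b),np.arctan2(*(a-b)[:2]))
l,r=ray(c,260,200,.1),ray(c,300,200,.1);print(np.linalg.norm(l-r))
m=(a+b)/2
tool((m[0],m[1],.075),np.arctan2((a-b)[1],(a-b)[0]))
print('corner',ray(c,345,97,.01), ray(c,320,14,.01))
```

```text
[0.44619529 0.09537281 0.34381956]
[0.4421498  0.08702297 0.104     ] [ 0.41863164 -0.0505777   0.104     ] [0.43039072 0.01822263 0.104     ] 0.1395960255985968 0.16928034157253352
0.031325188265129436
[ 0.0002 -0.0008  0.1263] [-0.0003  0.0003 -0.0155]
corner [0.5067552  0.08864171 0.01      ] [0.49323013 0.16336298 0.01      ]
```

```bash
python3 nudge.py '{"deltas":[[0, -0.001, 0.06, 0, 0, -0.015], [0, -0.001, 0.115, 0, 0, -0.015], [0, -0.001, 0.126, 0, 0, -0.015], [0, -0.001, 0.126, 0, 0, -0.015]]}'; python3 nudge.py '{"deltas":[[0, 0, 0, 0, 0, 0], [0, 0, 0, 0, 0, 0], [0, 0, 0, 0, 0, 0], [0, 0, 0, 0, 0, 0], [0, 0, 0, 0, 0, 0]]}' 0.02 50;  python3 nudge.py '{"deltas":[[0, 0, 0, 0, 0, 0], [0, 0, 0, 0, 0, 0]]}'
```

```text
time: 2.52
eef_pos: [0.4307, 0.0183, 0.0761]
tool_rot: [-0.0, 0.765, 0.644, -0.0]
contact_force: [0.9, -0.1, 1.7]
width: 0.0847
finger_force: 0.0
time: 3.15
eef_pos: [0.4306, 0.019, 0.0763]
tool_rot: [0.0, 0.764, 0.645, 0.0]
contact_force: [-4.7, 0.1, 10.0]
width: 0.0309
finger_force: 49.1
time: 3.4
eef_pos: [0.4306, 0.019, 0.0763]
tool_rot: [0.0, 0.764, 0.645, 0.0]
contact_force: [-4.1, -0.5, 8.8]
width: 0.0306
finger_force: 49.1
```

```bash
python3 nudge.py '{"deltas":[[0, 0, -0.05, 0, 0, 0], [0, 0, -0.1, 0, 0, 0], [0, 0, -0.145, 0, 0, 0], [0, 0, -0.145, 0, 0, 0]]}'
python3 - <<'E'
from h import *
tool((.6308,.1608,.221),1.771)
E
```

```text
time: 3.9
eef_pos: [0.432, 0.0192, 0.2235]
tool_rot: [0.002, 0.764, 0.645, 0.002]
contact_force: [-0.1, 0.3, -3.1]
width: 0.0306
finger_force: 52.0
[0.173  0.1721 0.0036] [ 0.0059  0.0009 -0.3692]
```

```bash
python3 nudge.py '{"deltas":[[0.173, 0.172, 0, 0, 0, -0.369], [0.173, 0.172, 0, 0, 0, -0.369], [0.173, 0.172, 0, 0, 0, -0.369], [0.173, 0.172, 0, 0, 0, -0.369], [0.173, 0.172, 0, 0, 0, -0.369]]}';python3 nudge.py '{"deltas":[[0, 0, 0, 0, 0, 0]]}'
python3 - <<'E'
from h import *
from bench import robot
tool((.6308,.1608,.105),1.771)
for n in('top','wrist','scene'):
    c=robot.camera(n);cv2.imwrite(f'pics/p_{n}.png',c['color']);pickle.dump(c,open(f'p_{n}.pkl','wb'))
E
```

```text
time: 4.53
eef_pos: [0.6294, 0.1637, 0.2158]
tool_rot: [-0.003, 0.632, 0.775, -0.001]
contact_force: [0.1, 0.1, -4.4]
width: 0.0306
finger_force: 52.1
time: 4.65
eef_pos: [0.628, 0.1606, 0.2184]
tool_rot: [-0.001, 0.633, 0.774, -0.001]
contact_force: [-0.6, -0.1, -2.9]
width: 0.0304
finger_force: 52.1
[-0.0003  0.0032  0.1134] [-0.0031 -0.0002  0.0006]
```

View pics/p_wrist.png

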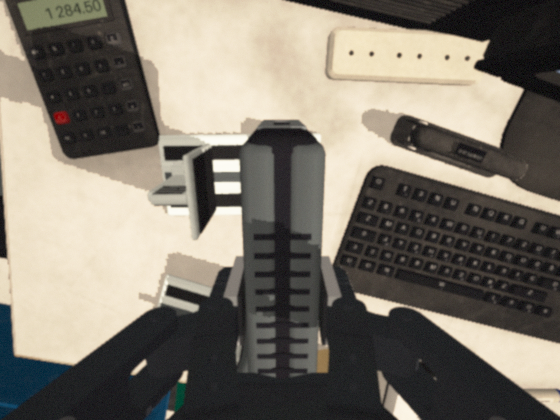

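The drive hangs over the stand, and the base's far long edge runs from (162,137) to (320,133). I'll fit that edge to refine yaw and lateral position.

Run:
```python
from h import *
c=pickle.load(open('p_wrist.pkl','rb'))
g=cv2.cvtColor(c['color'],cv2.COLOR_BGR2GRAY).astype(float)
P=[]
for u in list(range(166,236,3)):
    col=g[122:150,u]; P.append((u,122+np.argmax(np.diff(col))+.5))
P=np.array(P);k,b=np.polyfit(P[:,0],P[:,1],1);print(P[::4].tolist(),k,b, np.std(P[:,1]-k*P[:,0]-b))
A=ray(c,166,k*166+b,.01);B=ray(c,235,k*235+b,.01);print(A,B,np.arctan2((B-A)[1],(B-A)[0]))
o=np.array([.5838,.1512]);x=np.array([np.cos(.2),np.sin(.2)]);y=np.array([-x[1],x[0]])
for q in(A,B):print('stand xy',(q[:2]-o)@x,(q[:2]-o)@y)
# top view right long edge of base
d=pickle.load(open('cams.pkl','rb'))['top'];g=cv2.cvtColor(d['color'],cv2.COLOR_BGR2GRAY).astype(float)
for lo,z in((0,0),):
    for t in np.linspace(-.06,.06,7):
        for s in(-1,1):
            ys=np.arange(.034,.058,.0005)
            w=np.array([[*(o+x*t+y*s*v),.01] for v in ys]);uv=proj(d,w).astype(np.float32)
            pr=cv2.remap(g.astype(np.float32),uv[:,:1],uv[:,1:],1)[:,0];gd=np.gradient(cv2.blur(pr.reshape(-1,1),(1,5))[:,0])
            print(round(t,3),s,'drop at',ys[np.argmin(gd)],round(gd.min(),1),'rise',ys[np.argmax(gd)],round(gd.max(),1))
```

```text
[[166.0, 134.5], [178.0, 134.5], [190.0, 134.5], [202.0, 134.5], [214.0, 134.5], [226.0, 134.5]] -0.017101449275362165 139.0955072463767 3.7098201709089724
[0.49815209 0.17739099 0.01      ] [0.56993392 0.19323065 0.01      ] 0.21718346061117366
stand xy -0.07873731082760037 0.04268452697256842
stand xy -0.005239484560674118 0.043947598293925076
-0.06 -1 drop at 0.04500000000000001 -1.5 rise 0.035500000000000004 7.1
-0.06 1 drop at 0.04150000000000001 -1.3 rise 0.035500000000000004 11.3
-0.04 -1 drop at 0.04450000000000001 -1.4 rise 0.035500000000000004 4.9
-0.04 1 drop at 0.046500000000000014 -1.1 rise 0.035500000000000004 13.6
-0.02 -1 drop at 0.04400000000000001 -1.6 rise 0.035500000000000004 4.3
-0.02 1 drop at 0.04400000000000001 -1.5 rise 0.036000000000000004 11.2
0.0 -1 drop at 0.04450000000000001 -1.8 rise 0.035500000000000004 4.2
0.0 1 drop at 0.046500000000000014 -3.9 rise 0.035500000000000004 16.0
0.02 -1 drop at 0.04450000000000001 -3.0 rise 0.035500000000000004 1.0
0.02 1 drop at 0.046500000000000014 -2.0 rise 0.036000000000000004 12.5
0.04 -1 drop at 0.04400000000000001 -2.4 rise 0.035 0.9
0.04 1 drop at 0.04550000000000001 -2.0 rise 0.036500000000000005 12.2
0.06 -1 drop at 0.04300000000000001 -1.8 rise 0.035500000000000004 0.6
0.06 1 drop at 0.05300000000000002 -0.4 rise 0.037500000000000006 7.5
```

Run:
```python
import cv2,numpy as np
a=cv2.imread('pics/p_wrist.png')[115:300,130:330];cv2.imwrite('pics/p_wc.png',cv2.resize(a,None,fx=3,fy=3,interpolation=cv2.INTER_CUBIC))
```

```text
(no output)
```

View pics/p_wc.png

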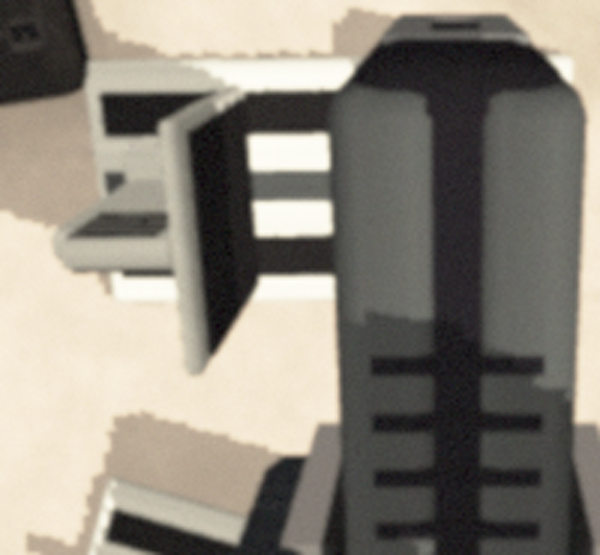

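The crop shows the base's upper edge from (90,61) to (572,56), its lower edge at about row 299 from column 115 to 335, and the jaw's top bar from (168,125) to (195,370).

Run:
```python
from h import *
c=pickle.load(open('p_wrist.pkl','rb'))
o=np.array([.5838,.1512]);x=np.array([np.cos(.2),np.sin(.2)]);y=np.array([-x[1],x[0]])
f=lambda u,v,z:ray(c,130+(u+.5)/3-.5,115+(v+.5)/3-.5,z)
for n,p in(('up',[(90,61,.01),(572,56,.01)]),('low',[(117,299,.01),(335,299,.01)]),('jaw face top',[(242,92,.098),(208,372,.098)]),('jaw foot',[(250,112,.01),(253,290,.01)])):
    q=[f(*k)[:2] for k in p];print(n,[np.round([(k-o)@x,(k-o)@y],4) for k in q],np.arctan2(*(q[1]-q[0])[::-1]))
g=cv2.cvtColor(c['color'],cv2.COLOR_BGR2GRAY).astype(np.float32)
for t in np.linspace(-.02,.02,5):
    for s in(-1,1):
        ys=np.arange(.036,.058,.0005);uv=proj(c,[[*(o+x*t+y*s*v),.01] for v in ys]).astype(np.float32)
        gd=np.gradient(cv2.blur(cv2.remap(g,uv[:,:1],uv[:,1:],1),(1,5))[:,0]);print(round(t,3),s,ys[np.argmin(gd)],round(float(gd.min()),1))
```

```text
up [array([-0.0853,  0.044 ]), array([0.0853, 0.0458])] 0.21058627952649261
low [array([-0.0854, -0.0453]), array([-0.002 , -0.0452])] 0.2010232794317151
jaw face top [array([-0.0128,  0.0443]), array([-0.0284, -0.0373])] -1.5596782461875365
jaw foot [array([-0.0298,  0.026 ]), array([-0.0331, -0.0416])] -1.4196959240911373
-0.02 -1 0.045000000000000005 -2.2
-0.02 1 0.044000000000000004 -9.0
-0.01 -1 0.045000000000000005 -3.2
-0.01 1 0.044000000000000004 -6.7
0.0 -1 0.041 -1.2
0.0 1 0.044500000000000005 -9.2
0.01 -1 0.05050000000000001 -3.3
0.01 1 0.037 -3.7
0.02 -1 0.05200000000000001 -4.5
0.02 1 0.044000000000000004 -0.9
```

```bash
python3 nudge.py '{"deltas":[[0, 0, 0, 0, 0, 0]]}'
python3 - <<'E'
from h import *
tool((.6306,.1616,.090),1.776)
E
```

```text
time: 4.92
eef_pos: [0.6287, 0.1597, 0.221]
tool_rot: [0.001, 0.633, 0.774, 0.0]
contact_force: [0.3, -0.0, -2.7]
width: 0.0308
finger_force: 52.1
[0.0016 0.0022 0.131 ] [ 0.0009  0.001  -0.0062]
```

```bash
python3 nudge.py '{"deltas":[[0.0015, 0.002, 0.05, 0, 0, -0.006], [0.0015, 0.002, 0.09, 0, 0, -0.006], [0.0015, 0.002, 0.115, 0, 0, -0.006], [0.0015, 0.002, 0.115, 0, 0, -0.006], [0.0015, 0.002, 0.115, 0, 0, -0.006]]}'
python3 - <<'E'
from h import *
tool((.6306,.1616,.0865),1.776)
E
```

```text
time: 5.55
eef_pos: [0.6313, 0.1626, 0.1071]
tool_rot: [0.001, 0.631, 0.776, 0.001]
contact_force: [-0.1, 0.8, -2.6]
width: 0.0307
finger_force: 52.0
[-0.0008 -0.001   0.0206] [ 0.0022 -0.      0.0005]
```

```bash
python3 nudge.py '{"deltas":[[-0.001, -0.001, 0.01, 0, 0, 0], [-0.001, -0.001, 0.018, 0, 0, 0], [-0.001, -0.001, 0.018, 0, 0, 0], [-0.001, -0.001, 0.019, 0, 0, 0], [-0.001, -0.001, 0.019, 0, 0, 0]]}'
python3 - <<'E'
from h import *
tool((.6306,.1616,.0865),1.776)
E
```

```text
time: 6.18
eef_pos: [0.6299, 0.1613, 0.0865]
tool_rot: [0.0, 0.631, 0.776, 0.0]
contact_force: [-0.3, -0.9, -0.6]
width: 0.0308
finger_force: 52.4
[0.0001 0.0008 0.    ] [ 0.0001 -0.      0.0008]
```

```bash
python3 nudge.py '{"deltas":[[0, 0, 0.001, 0, 0, 0], [0, 0, 0.001, 0, 0, 0]]}'; python3 nudge.py '{"deltas":[[0, 0, 0, 0, 0, 0], [0, 0, 0, 0, 0, 0], [0, 0, 0, 0, 0, 0]]}' 0.048
python3 - <<'E'
from h import *
from bench import robot
c=robot.camera('scene');cv2.imwrite('pics/r_scene.png',cv2.resize(c['color'][100:330,230:470],None,fx=2.5,fy=2.5))
E
```

```text
time: 6.42
eef_pos: [0.6299, 0.1614, 0.0865]
tool_rot: [0.0, 0.631, 0.776, 0.0]
contact_force: [-4.2, -2.0, 7.1]
width: 0.0305
finger_force: 53.7
time: 6.8
eef_pos: [0.6299, 0.1613, 0.0853]
tool_rot: [-0.0, 0.631, 0.776, 0.0]
contact_force: [0.6, -0.1, 0.4]
width: 0.0479
finger_force: 0.0
```

View pics/r_scene.png

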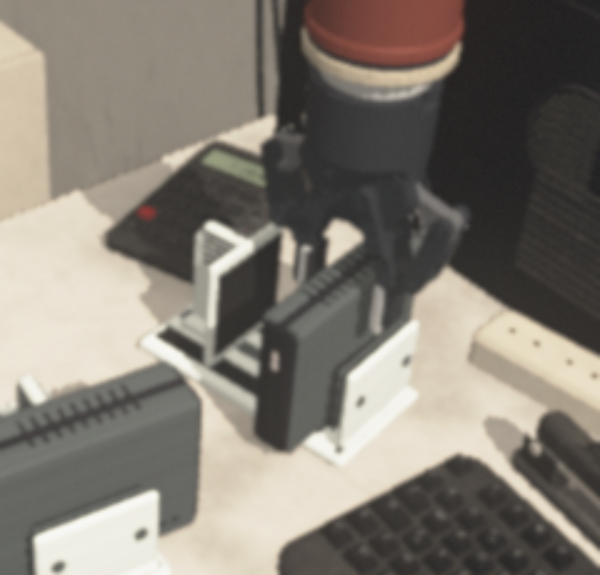

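The drive stands upright on the base, close to the pad and released. Next the arm goes up and over to the rib.

```bash
python3 nudge.py '{"deltas":[[0, 0, -0.05, 0, 0, 0], [0, 0, -0.1, 0, 0, 0], [0, 0, -0.11, 0, 0, 0.1], [0, 0, -0.11, 0, 0, 0.2], [0, 0, -0.11, 0, 0, 0.38]]}'
python3 - <<'E'
from h import *
tool((.5304,.1401,.19),.205)
E
```

```text
time: 7.48
eef_pos: [0.6299, 0.1612, 0.1955]
tool_rot: [0.0, 0.767, 0.641, 0.0]
contact_force: [0.2, -0.3, -0.4]
width: 0.0481
finger_force: 0.0
[-0.0385 -0.0942  0.0055] [ 1.0000e-04 -3.0000e-04  1.1869e+00]
```

```bash
python3 nudge.py '{"deltas":[[-0.038, -0.094, 0, 0, 0, 0.18], [-0.038, -0.094, 0, 0, 0, 0.36], [-0.038, -0.094, 0, 0, 0, 0.54], [-0.038, -0.094, 0, 0, 0, 0.72], [-0.038, -0.094, 0, 0, 0, 0.9]]}'; python3 nudge.py '{"deltas":[[0, 0, 0, 0, 0, 0.18], [0, 0, 0, 0, 0, 0.287], [0, 0, 0, 0, 0, 0.287], [0, 0, 0, 0, 0, 0.287]]}'
python3 - <<'E'
from h import *
from bench import robot
tool((.5304,.1401,.075),.205)
c=robot.camera('wrist');cv2.imwrite('pics/rib.png',c['color']);pickle.dump(c,open('rib.pkl','wb'))
print(proj(c,[(.5304,.1401,.098)]))
E
```

```text
time: 8.1
eef_pos: [0.5306, 0.1402, 0.1955]
tool_rot: [0.0, 0.97, 0.243, 0.0]
contact_force: [-0.6, -0.4, 0.4]
width: 0.0481
finger_force: 0.0
time: 8.6
eef_pos: [0.5307, 0.1402, 0.1953]
tool_rot: [-0.0, 0.994, 0.106, 0.0]
contact_force: [0.5, 0.0, 0.8]
width: 0.0488
finger_force: 0.0
[-3.000e-04  1.000e-04  1.203e-01] [-0.0001 -0.      0.0074]
[[279.7154766  209.89665684]]
```

View pics/rib.png

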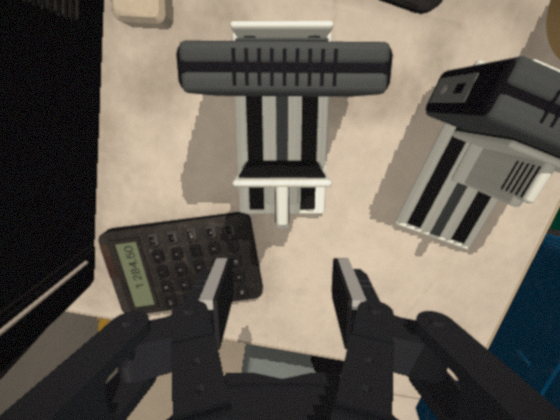

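The wrist view shows the drive at columns 178–391 and rows 40–97, the jaw top at columns 234–330 and row 182, and the rib at column 282 and rows 186–226. All look square to each other.

Run:
```python
from h import *
c=pickle.load(open('rib.pkl','rb'))
o=np.array([.5838,.1512]);x=np.array([np.cos(.205),np.sin(.205)]);y=np.array([-x[1],x[0]])
for n,p in(('drive top near L/R',[(179,94,.110),(390,93,.110)]),('drive mid L/R',[(178,70,.105),(391,68,.105)]),('jaw top L/R',[(234,182,.098),(330,182,.098)]),('rib near/far',[(282,187,.098),(282,226,.098)]),('cheek',[(232,24,.072),(331,24,.072)]),('base near L/R',[(242,212,.01),(325,213,.01)])):
    q=[ray(c,*k)[:2] for k in p];v=q[1]-q[0];print(n,[np.round([(k-o)@x,(k-o)@y],4) for k in q],'mid',(sum(q)/2-o)@y,'ang',np.arctan2(v[1],v[0]))
```

```text
drive top near L/R [array([0.0299, 0.0671]), array([ 0.0316, -0.0726])] mid -0.0027478676294247074 ang -1.3536216174148794
drive mid L/R [array([0.045 , 0.0679]), array([ 0.0473, -0.0731])] mid -0.00259737864256223 ang -1.3494346152445726
jaw top L/R [array([-0.0325,  0.0348]), array([-0.032, -0.038])] mid -0.0016051521025330583 ang -1.358059082988057
rib near/far [array([-0.0362, -0.0016]), array([-0.068 , -0.0019])] mid -0.0017576392759663553 ang -2.928931193111757
cheek [array([0.079 , 0.0356]), array([ 0.0795, -0.0364])] mid -0.00038054275482531054 ang -1.3581155203738182
base near L/R [array([-0.0866,  0.0407]), array([-0.087 , -0.0479])] mid -0.0036229028306607354 ang -1.3707790933357695
```

```bash
python3 nudge.py '{"deltas":[[0, 0.0015, 0.05, 0, 0, 0.007], [0, 0.0015, 0.1, 0, 0, 0.007], [0, 0.0015, 0.121, 0, 0, 0.007], [0, 0.0015, 0.121, 0, 0, 0.007]]}'; python3 nudge.py '{"deltas":[[0, 0, 0, 0, 0, 0], [0, 0, 0, 0, 0, 0], [0, 0, 0, 0, 0, 0], [0, 0, 0, 0, 0, 0]]}' 0.004 30
python3 - <<'E'
from h import *
tool((.5304,.1401,.075),.21)
E
```

```text
time: 9.15
eef_pos: [0.5298, 0.1383, 0.0728]
tool_rot: [0.0, 0.995, 0.102, -0.002]
contact_force: [0.1, -0.2, -0.7]
width: 0.0474
finger_force: 0.0
time: 9.65
eef_pos: [0.5316, 0.1406, 0.0759]
tool_rot: [-0.001, 0.995, 0.102, 0.001]
contact_force: [-1.4, 4.6, 3.2]
width: 0.0098
finger_force: 34.7
[-0.0013  0.0003  0.0009] [-0.0015 -0.0028 -0.0052]
```

```bash
python3 nudge.py '{"deltas":[[0.008, -0.001, 0, 0, 0, 0], [0.02, -0.0015, 0, 0, 0, 0], [0.032, -0.0015, 0, 0, 0, 0], [0.044, -0.0015, 0, 0, 0, 0], [0.052, -0.0015, 0, 0, 0, 0]]}';python3 nudge.py '{"deltas":[[0.002, 0, 0, 0, 0, 0], [0.004, 0, 0, 0, 0, 0], [0.004, 0, 0, 0, 0, 0]]}'
python3 - <<'E'
from h import *
tool((.5304,.1401,.075),.21)
E
```

```text
time: 10.28
eef_pos: [0.582, 0.1517, 0.0759]
tool_rot: [-0.0, 0.995, 0.102, 0.0]
contact_force: [-5.8, 2.0, 8.0]
width: 0.0094
finger_force: 35.4
time: 10.65
eef_pos: [0.5858, 0.1524, 0.0759]
tool_rot: [-0.0, 0.995, 0.102, 0.001]
contact_force: [-3.6, 2.1, 6.1]
width: 0.0093
finger_force: 35.1
[-0.0567  0.0008  0.0009] [-0.0004 -0.0013 -0.0059]
```

```bash
cat > f.py <<'E'
from bench import robot
import numpy as np
s=robot.read_state();F=s['contact_force'];x=np.array([np.cos(.208),np.sin(.208)])
print('Fx %.1f Fy %.1f Fz %.1f  X %.4f'%(F[:2]@x,F[1]*x[0]-F[0]*x[1],F[2],(s['eef_pos'][:2]-[.5838,.1512])@x))
E
python3 nudge.py '{"deltas":[[0.001, -0.0003, -0.0008, 0, 0, 0], [0.002, -0.0003, -0.0008, 0, 0, 0], [0.003, -0.0003, -0.0008, 0, 0, 0], [0.004, -0.0003, -0.0008, 0, 0, 0]]}' >/dev/null; python3 f.py
python3 nudge.py '{"deltas":[[0.001, 0, 0, 0, 0, 0], [0.002, 0, 0, 0, 0, 0], [0.003, 0, 0, 0, 0, 0]]}' >/dev/null; python3 f.py
python3 nudge.py '{"deltas":[[0.001, 0, 0, 0, 0, 0], [0.002, 0, 0, 0, 0, 0]]}' >/dev/null; python3 f.py
```

```text
Fx -6.2 Fy 1.9 Fz 5.2  X 0.0053
Fx -6.7 Fy 1.6 Fz 5.9  X 0.0078
Fx -7.9 Fy 2.7 Fz 6.3  X 0.0098
```

```bash
python3 nudge.py '{"deltas":[[0.0005, -0.0005, -0.0005, 0, 0, 0], [0.001, -0.0005, -0.0005, 0, 0, 0]]}' >/dev/null; python3 f.py
python3 nudge.py '{"deltas":[[0.0005, 0, 0, 0, 0, 0], [0.001, 0, 0, 0, 0, 0]]}' >/dev/null; python3 f.py
python3 nudge.py '{"deltas":[[0.0005, 0, 0, 0, 0, 0], [0.001, 0, 0, 0, 0, 0]]}' >/dev/null; python3 f.py
python3 nudge.py '{"deltas":[[0.0005, 0, 0, 0, 0, 0], [0.001, 0, 0, 0, 0, 0]]}' >/dev/null; python3 f.py
```

```text
Fx -10.4 Fy 1.6 Fz 5.3  X 0.0102
Fx -13.0 Fy -0.3 Fz 9.1  X 0.0106
Fx -16.2 Fy 0.7 Fz 10.4  X 0.0110
Fx -19.3 Fy -0.2 Fz 13.6  X 0.0114
```

Run:
```python
from h import *
from bench import robot
s=robot.camera('scene');w=robot.camera('wrist');t=robot.camera('top');pickle.dump((s,w,t),open('now.pkl','wb'))
a=cv2.resize(s['color'][150:310,270:400],(480,591));b=cv2.resize(w['color'][20:240,160:410],(318,280));c=cv2.resize(t['color'][150:250,195:290],(318,311))
cv2.imwrite('pics/now.png',np.hstack([a,np.vstack([b,c])]))
```

```text
(no output)
```

View pics/now.png

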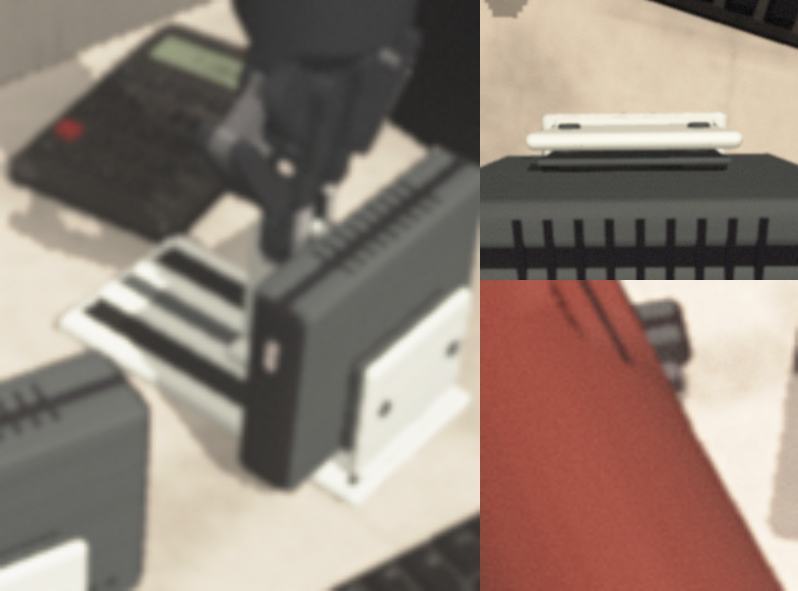

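```bash
python3 f.py
python3 - <<'E'
from h import *
s,w,t=pickle.load(open('now.pkl','rb'))
o=np.array([.5838,.1512]);x=np.array([np.cos(.208),np.sin(.208)]);y=np.array([-x[1],x[0]])
f=lambda r,z:round(float((ray(w,280,20+(r+.5)*220/280-.5,z)[:2]-o)@x),4)
print('cam',-cv2.Rodrigues(np.array(w['rvec']))[0].T@np.array(w['tvec']))
print('drive far top edge',f(200,.115),f(200,.112),'centre line',f(256,.115),'cheek',f(133,.072),f(150,.072),'pad',f(155,.068),f(163,.068),f(170,.068))
# predicted rows
for n,X,z in(('face 52.7+..@.068 contact pad',.068,.068),('drive top edge if on pad',.068,.115),('drive top if at .063',.063,.115),('pad top front/back',.068,.068),('',.076,.068)):
    print(n,X,((proj(w,[[*(o+x*X),z]])[0][1]-20)*280/220))
g=cv2.cvtColor(w['color'],cv2.COLOR_BGR2GRAY);print(g[110:232,280].tolist())
E
```

```text
Fx -18.2 Fy 0.4 Fz 12.4  X 0.0115
cam [0.67425627 0.16910215 0.21823989]
drive far top edge 0.0683 0.0676 centre line 0.053 cheek 0.0818 0.0761 pad 0.0739 0.071 0.0685
face 52.7+..@.068 contact pad 0.068 171.31176219572032
drive top edge if on pad 0.068 200.98971634939954
drive top if at .063 0.063 219.85522069464054
pad top front/back 0.068 171.31176219572032
 0.076 148.8881700311148
[235, 239, 239, 239, 240, 242, 239, 229, 214, 202, 202, 204, 206, 211, 225, 238, 245, 247, 248, 248, 247, 240, 230, 218, 199, 175, 153, 116, 72, 46, 42, 43, 45, 49, 70, 86, 95, 87, 76, 58, 46, 36, 36, 37, 55, 71, 73, 72, 72, 71, 74, 71, 70, 72, 73, 72, 73, 70, 69, 71, 78, 75, 71, 75, 74, 77, 80, 84, 88, 94, 96, 99, 99, 96, 99, 101, 99, 99, 97, 95, 96, 93, 90, 90, 87, 89, 89, 87, 89, 85, 88, 87, 87, 85, 86, 84, 85, 84, 81, 80, 74, 71, 66, 54, 40, 32, 35, 37, 32, 37, 35, 39, 33, 34, 34, 38, 30, 35, 35, 48, 75, 95]
```

```bash
python3 nudge.py '{"deltas":[[-0.0005, 0, -0.001, 0, 0, 0], [-0.001, 0, -0.002, 0, 0, 0], [-0.001, 0, -0.002, 0, 0, 0]]}' ; python3 f.py
```

```text
time: 13.3
eef_pos: [0.5948, 0.1544, 0.0761]
tool_rot: [0.0, 0.995, 0.102, -0.002]
contact_force: [-6.6, 0.8, -10.6]
width: 0.0094
finger_force: 32.8
Fx -6.3 Fy 2.2 Fz -10.6  X 0.0114
```

```bash
python3 nudge.py '{"deltas":[[0.0004, 0, 0.001, 0, 0, 0], [0.0008, 0, 0.001, 0, 0, 0], [0.0008, 0, 0.001, 0, 0, 0]]}' >/dev/null; python3 f.py; python3 nudge.py '{"deltas":[[0, 0, 0, 0, 0, 0], [0, 0, 0, 0, 0, 0]]}' | tail -2; python3 f.py
```

```text
Fx -15.4 Fy 1.3 Fz 2.3  X 0.0114
width: 0.0096
finger_force: 34.5
Fx -15.1 Fy 2.1 Fz 1.4  X 0.0114
```

```bash
python3 nudge.py '{"deltas":[[0, 0, 0, 0, 0, 0], [0, 0, 0, 0, 0, 0], [0, 0, 0, 0, 0, 0]]}' 0.045; python3 f.py; python3 nudge.py '{"deltas":[[-0.001, 0, -0.03, 0, 0, 0], [-0.002, 0, -0.08, 0, 0, 0], [-0.002, 0, -0.14, 0, 0, 0], [-0.002, 0, -0.15, 0, 0, 0], [-0.002, 0, -0.15, 0, 0, 0]]}'; python3 nudge.py '{"deltas":[[-0.1, 0, 0, 0, 0, 0], [-0.1, 0, 0, 0, 0, 0], [-0.1, 0, 0, 0, 0, 0]]}'|head -2
python3 - <<'E'
from h import *
from bench import robot
w=robot.camera('wrist');s2=robot.camera('scene')
cv2.imwrite('pics/f_w.png',w['color']);pickle.dump(w,open('fw.pkl','wb'))
o=np.array([.5838,.1512]);x=np.array([np.cos(.208),np.sin(.208)]);y=np.array([-x[1],x[0]])
g=cv2.cvtColor(w['color'],cv2.COLOR_BGR2GRAY)
m=((g<125)*255).astype('uint8')
# drive dims: profile along stand y at drive top height, and along x
def prof(p0,dr,v,z):
    uv=proj(w,[[*(p0+dr*k),z] for k in v]).astype(np.float32);return cv2.remap(g,uv[:,:1],uv[:,1:],1)[:,0].astype(int)
for X in(.047,.058):
    v=np.arange(-.085,.0851,.001);p=prof(o+x*X,y,v,.113);i=np.where(p<130)[0];print('y ends',X,v[i[0]],v[i[-1]])
for Y in(-.055,.055):
    v=np.arange(.01,.1,.001);p=prof(o+y*Y,x,v,.113);print(Y,[(round(a,3),b) for a,b in zip(v,p)][18:70:2])
v=np.arange(-.06,.0601,.001)
for X in(.028,.031,.034): 
    p=prof(o+x*X,y,v,.098);i=np.where(p>170)[0];print('jaw',X,v[i[0]] if len(i) else 0,v[i[-1]] if len(i) else 0,len(i))
E
```

```text
time: 14.3
eef_pos: [0.5987, 0.1547, 0.0773]
tool_rot: [-0.0, 0.995, 0.101, 0.001]
contact_force: [1.4, 0.3, 0.4]
width: 0.0452
finger_force: 0.0
Fx 1.4 Fy 0.0 Fz 0.4  X 0.0153
time: 14.92
eef_pos: [0.5964, 0.1543, 0.2273]
tool_rot: [-0.0, 0.995, 0.101, 0.001]
contact_force: [1.2, -0.7, -0.6]
width: 0.0449
finger_force: 0.0
time: 15.3
eef_pos: [0.4955, 0.1333, 0.225]
y ends 0.047 -0.06999999999999999 0.06600000000000013
y ends 0.058 -0.085 0.08500000000000014
-0.055 [(np.float64(0.028), np.int64(140)), (np.float64(0.03), np.int64(47)), (np.float64(0.032), np.int64(42)), (np.float64(0.034), np.int64(42)), (np.float64(0.036), np.int64(40)), (np.float64(0.038), np.int64(47)), (np.float64(0.04), np.int64(66)), (np.float64(0.042), np.int64(77)), (np.float64(0.044), np.int64(77)), (np.float64(0.046), np.int64(80)), (np.float64(0.048), np.int64(87)), (np.float64(0.05), np.int64(53)), (np.float64(0.052), np.int64(30)), (np.float64(0.054), np.int64(34)), (np.float64(0.056), np.int64(0)), (np.float64(0.058), np.int64(0)), (np.float64(0.06), np.int64(0)), (np.float64(0.062), np.int64(0)), (np.f
[... 589 characters left out ...]
np.float64(0.046), np.int64(82)), (np.float64(0.048), np.int64(81)), (np.float64(0.05), np.int64(38)), (np.float64(0.052), np.int64(29)), (np.float64(0.054), np.int64(31)), (np.float64(0.056), np.int64(13)), (np.float64(0.058), np.int64(0)), (np.float64(0.06), np.int64(0)), (np.float64(0.062), np.int64(0)), (np.float64(0.064), np.int64(0)), (np.float64(0.066), np.int64(0)), (np.float64(0.068), np.int64(0)), (np.float64(0.07), np.int64(0)), (np.float64(0.072), np.int64(0)), (np.float64(0.074), np.int64(0)), (np.float64(0.076), np.int64(0)), (np.float64(0.078), np.int64(0))]
jaw 0.028 0.056000000000000105 0.06000000000000011 5
jaw 0.031 0.05800000000000011 0.06000000000000011 2
jaw 0.034 0 0 0
```

Run:
```python
from h import *
from bench import robot
w=pickle.load(open('fw.pkl','rb'))
o=np.array([.5838,.1512]);x=np.array([np.cos(.208),np.sin(.208)]);y=np.array([-x[1],x[0]])
g=cv2.cvtColor(w['color'],cv2.COLOR_BGR2GRAY)
for Y in(-.03,-.02,.02,.03):
    v=np.arange(.02,.046,.001);uv=proj(w,[[*(o+x*k+y*Y),.098] for k in v]).astype(np.float32);print(Y,cv2.remap(g,uv[:,:1],uv[:,1:],1)[:,0].tolist())
print(robot.read_state()['contact_force'])
```

```text
-0.03 [136, 124, 120, 117, 116, 115, 117, 117, 127, 142, 148, 150, 144, 129, 75, 31, 37, 40, 38, 40, 46, 52, 61, 71, 72, 74]
-0.02 [110, 117, 118, 117, 116, 115, 117, 117, 126, 142, 148, 147, 141, 125, 74, 34, 36, 41, 43, 42, 45, 54, 63, 70, 70, 52]
0.02 [117, 119, 118, 118, 117, 115, 116, 117, 125, 137, 146, 149, 139, 108, 50, 34, 37, 40, 42, 42, 46, 54, 64, 71, 76, 78]
0.03 [149, 147, 134, 120, 116, 115, 116, 115, 128, 141, 146, 146, 135, 105, 51, 35, 42, 39, 43, 43, 47, 56, 63, 71, 73, 70]
[ 1.16886967 -0.41574213 -0.09601533]
```

```bash
python3 -c "
from bench import robot
print(robot.job_done())"
```

```text
the job is handed in; nothing more can be done
None
```

The loose drive stands upright on the empty stand's base, gripped between jaw and pad. It measured square to within about 0.01 rad and centred to within about 1–2 mm. The rib force peaked at about 19 N, over the 14–17 N range, was then eased and read about 15 N just before I let go; the job is handed in with the arm clear and the other drive never approached.

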